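# Reset the stop and hold the pull tester at its mark

## Robot

A 6-joint arm with a two-finger parallel gripper is mounted at the origin on the work surface. World frame = base frame: x ahead of the robot, y to its left, z up, the work surface at z = 0. Lengths are in m, angles in rad, forces in N, time in s.
With the tool pointing down it reaches from about 0.3 to 0.75 m from the base axis. Payload 8.5 kg.
Tool frame: the origin (TCP) lies between the finger pads; the fingertips stand ahead of it and the grasp point (between the pads) lies 8 mm behind it (bot.tip_reach is the z of the fingertips in the tool frame, in m); z points along the fingers, y is the line along which they close (so a half turn about z gives the same grasp; the last joint's range is limited). The gripper opens to 85 mm and grips with 20 to 120 N. Pads are 22 mm wide; open, the fingers measure 114 mm over their backs; the gripper's body (76 mm by 85 mm) begins 54 mm behind the grasp point. The pads swing forward as they close: fully open they stand 13 mm farther back than shut.
Start: joints at [1.045, 0.381, 1.297, -0, 1.464, -0.215], TCP at [0.168, 0.524, 0.242] pointing down, gripper open.
Joint ranges: [-3.11, 3.11], [-0.89, 2.33], [0.22, 2.48], [-1.42, 4.56], [0.17, 2.85], [-2.88, 2.88]. Speed limits (rad/s): [2.39, 2.39, 3.14, 3.14, 3.14, 3.14].

## Interface

Orientations are given as a unit quaternion [w, x, y, z].
In Python, from plant import readout, cams, order, bot gives the robot as it stands.
- The arm moves only by the tool jog_arm, never from a script. Its argument "steps" is a list of rows, each a list of 7 numbers: the gripper's target within -1 to 1 (fully open at 1, half-way at 0, shut at -1), then the shift along the world's x, y, z scaled (see below), then the turn, a rotation vector about the world's x, y, z scaled (see below). In form: [[grip, tx, ty, tz, rx, ry, rz], ...]. A call has 1 to 10 rows; each row is the pose to reach, as a shift and turn from the pose commanded when the call began; what a row does not reach only later rows make up. The controller multiplies each number of a shift by 500 mm and each number of a turn by pi/4 rad. A row lasts 1/10 s, in which the tool goes at most 50 mm and 8.59 degrees, less where a joint would pass 70% of its speed; a pose out of reach is approached as far as the arm can. A call with a number of a shift or a turn outside -1 to 1 is refused whole. A call with a gripper value outside its range is refused whole. The fingers move at their own pace and stop on an object; "newtons" is the grip in N (left out, the last holds). Time passes only in rows, so rows that repeat a pose let the fingers close. It gives the time, the measured TCP pose, the force, the opening and the grip force at its end, in the units of the state.
- readout.observe(): the state, without advancing time (a new reading comes with each control period).
- cams.snapshot(name): name is "scene" or "top"; returns a dict with "image" (384x512x3 uint8, red, green, blue), "z_map" (384x512 float32, m along the optical axis (not along the pixel's ray), 0 where there is no reading), "intrinsics" (3x3 intrinsics, pixels), "k1" (the pictures are not rectified: a ray, as slopes to the right and down, at radius r is drawn at 1 + k1 r^2 times it, then the intrinsics apply), "origin" and "attitude" of the camera in the world. Camera axes: x right, y down, z forward; pixel columns grow to the right and rows downward; lengths in m; the calibration is good to about 2 mm. A picture is of the moment at which its call begins.
- order.job_done(): hands the job in; it is judged then, once.
The state is a dict: "t": time; "joint_positions": joint angles; "joint_vel": joint speeds; "joint_torque": joint torques, N m; "tcp_pos": TCP position; "orientation": TCP orientation; "ft_force": force on the tool from outside, world axes, zero at the start; "wrist_torque": the same for the moment, N m; "width": finger opening in m; "grip_force": force on a finger pad.
Only numpy, scipy, OpenCV 4.12 (cv2) and the standard library are available. Lean on these libraries where they do the work, as an engineer would, in place of code of your own. Each camera call takes 0.05 s, during which the arm holds its last target. There are 200 camera calls.

## Task

Get the bench pull tester ready for a reading: press the mushroom head on the stop box right down and let it come up again, then turn the head clockwise (seen from above) as far as it goes to reset it. Then draw the tester's spring carriage out by its upright paddle until its pointer stands level with the mark on the edge of the scale, and finish while still holding it there with the gripper, because the spring pulls it back if you let go. Leave the other things on the bench where they are.

Things in the scene. Friction and masses are not known exactly. Their poses are not given: they have to be found in the camera images.
- tester: Pull tester, fixed: grey base plate 300 x 130 x 12 mm. Origin at its centre on the bench (z = 0), z up, x lengthwise from the low front bracket (x = -140 mm, top at 42 mm) to the aluminium spring housing with a screen on top (x = 78 to 148 mm, 100 mm wide, top at 72 mm). The -x end looks roughly towards the robot; yaw up to 0.3 rad. The carriage is drawn out to -x, away from the housing.
- carriage: Spring-return sled with an upright black paddle. Axes as the tester's; at rest its origin is the tester's; slides to -x, stop at 75 mm. Spring pulls it back: 4 N at rest, +1.6 N per 10 mm. Sled 50 (x) x 70 (y) mm, 18 to 40 mm above the bench; paddle on its centre 16 mm thick (x), 36 mm wide (y), 40 to 92 mm above the bench. At rest 70 mm free between paddle and housing.
- paddle_grip (a point): Middle of the paddle's width and thickness, 72 mm above the bench (20 mm under its top); moves with the carriage. Can be pinched from above across the 16 mm thickness (one finger on the robot's side, one on the housing's side) or the 36 mm width.
- pointer_tip (a point): Tip of the thin black pointer (5 mm wide) sticking out from the carriage's +y side over the white scale: 56 mm to +y of the carriage's centre, 24 mm above the bench, at the paddle's x. Moves with the carriage.
- set_mark (a point): Mark: upright black fin (5 mm thick, up to 40 mm above the bench) of a steel clip (26 mm long) on the base's +y edge beside the scale. Point at the fin's inner face, 57.5 mm to +y of the centre line, 24 mm above the bench; axes as the tester's. It lies 30 to 55 mm to -x of the pointer's rest place. The pointer is on the mark when both have the same x along the tester.
- stop_box: The tester's stop: fixed grey box 78 x 78 mm, 50 mm tall, with a round black ribbed mushroom head on top. Origin at the centre of its underside on the bench, z up. It stands on the other side of the bench centre line from the tester.
- stop_top (a point): Centre of the flat top of the mushroom head, on its turning axis, 90 mm above the bench when up. The head is 42 mm across and 24 mm tall (66 to 90 mm above the bench when up), round, on a thinner 20 mm stem. A short white line on its top turns with it.
- stop_press (a joint): How far the mushroom head is pressed down, m: 0 up, 0.008 fully down against its stop. Spring: about 2.5 N to start, 7 N fully down; it springs back up by itself when let go.
- stop_turn (a joint): How far the mushroom head is turned, rad: grows clockwise seen from above; starts between 0 and 0.15, end stop at 1.3. Turns with slight friction (about 0.04 N m) whether pressed or not and stays where it is left.
- flux_bottle: Bystander: small blue plastic bottle with white cap, 36 mm across, 85 mm tall, loose, standing near the stop box; origin at the centre of its underside, z up.
- brass_flange: Bystander: loose brass flange, 48 mm across, 18 mm tall, beside the stop box; origin at the centre of its underside.
- screwdriver: Bystander: loose screwdriver 160 mm long lying on the bench on the robot's side of the stop box; origin at the middle of its length at bench height, x along the blade.
- speaker_cone: Bystander: loose silvery metal loudspeaker cone lying wide side down, 130 mm across, 30 mm tall, near one long side of the pull tester; origin at the centre of its underside.
- wire_spool: Bystander: loose black spool, 50 mm across, 42 mm tall, standing on end near the pull tester; origin at the centre of its underside.
- relay_block: Bystander: loose grey plastic block (a relay), 34 x 22 x 26 mm, near the pull tester; origin at the centre of its underside.
Not all that is in view belongs to the job. What is shaped like the stop_box but blue, pink or yellow is not meant.

How it is judged:
By the outcome, as a careful person would: the job done as asked, in the order asked, and still so for the second after the job is handed in, while the arm keeps its last pose, push and grip.
It also fails if it takes over 54 s, if anything falls off the work surface, if the arm or the gripper's body presses on something with over 40 N, if the wrist force passes 120 N, or if a joint passes its speed limit or range.

## Working session

There is one attempt and no reset: what is moved stays moved. The work goes in short steps, Python scripts to look and compute and a tool call to move; the robot and the scene stay as the last step left them, time stands still between calls to the robot, and variables do not carry over. Pictures are saved under pics/ and viewed, at most 10 in all, crops included, and the job is handed in when it is done.

Besides the shell and the picture viewer there is one more tool, called after ">>>" by a JSON object that holds its "fn" and its "kwargs". jog_arm: Moves the arm, as the interface text tells. Its arguments: {"type":"object","properties":{"steps":{"type":"array"},"newtons":{"type":"number"}},"required":["steps"]}

```bash
ls; mkdir -p pics; python3 - <<'E'
from plant import readout,cams,order,bot
import cv2,numpy as np
print(readout.observe()); print(bot.tip_reach,[a for a in dir(bot) if a[0]!='_'])
for n in("scene","top"):
    s=cams.snapshot(n); cv2.imwrite(f"pics/{n}0.png",cv2.resize(s["image"][...,::-1],(800,600)))
    np.savez(f"{n}0.npz",**s)
    print(n,s["intrinsics"],s["k1"],s["origin"],s["attitude"])
E
```

```text
pics
{'t': 0.0, 'joint_positions': array([ 1.04468800e+00,  3.81197409e-01,  1.29829938e+00, -5.38610178e-06,
        1.46359369e+00, -2.15312874e-01]), 'joint_vel': array([-3.35478701e-04, -6.60661689e-04, -1.53996930e-03,  4.38149998e-05,
       -9.41824908e-04,  3.59539154e-04]), 'joint_torque': array([-1.87884179e-04, -4.48466313e+01, -2.31279874e+01, -2.22984054e-04,
        4.76421046e-03,  6.09929174e-06]), 'tcp_pos': array([0.16805952, 0.52338896, 0.24169799]), 'orientation': array([-2.68818621e-04,  1.54772717e-01,  9.87949819e-01, -6.99008185e-04]), 'ft_force': array([-0.04839364, -0.25948595, -0.3474721 ]), 'wrist_torque': array([-0.04170366,  0.06496011, -0.00923728]), 'grip_force': 0.0, 'width': 0.08551186802385488}
0.011 ['IKError', 'tip_reach']
scene [[355.09940795   0.         253.45566422]
 [  0.         355.09940795 189.0640118 ]
 [  0.           0.           1.        ]] -0.024905326593523302 [1.07091442 0.15311861 0.84970359] [-0.19463041  0.60243092  0.73902692 -0.23029373]
top [[376.73547263   0.         249.8989964 ]
 [  0.         376.73547263 190.0380359 ]
 [  0.           0.           1.        ]] -0.08959329248741242 [0.31077775 0.02755675 1.22684915] [-0.07823024  0.72224762 -0.68322719  0.07374971]
```

View pics/scene0.png

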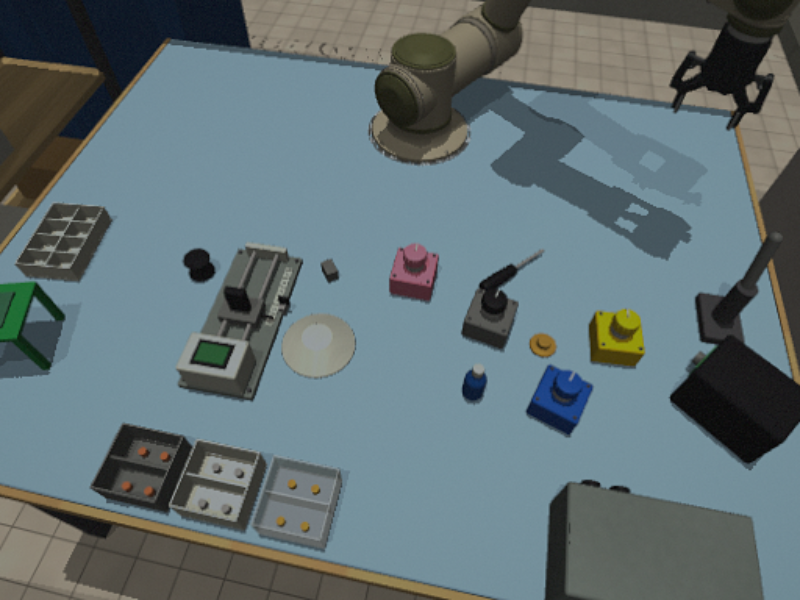

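View pics/top0.png

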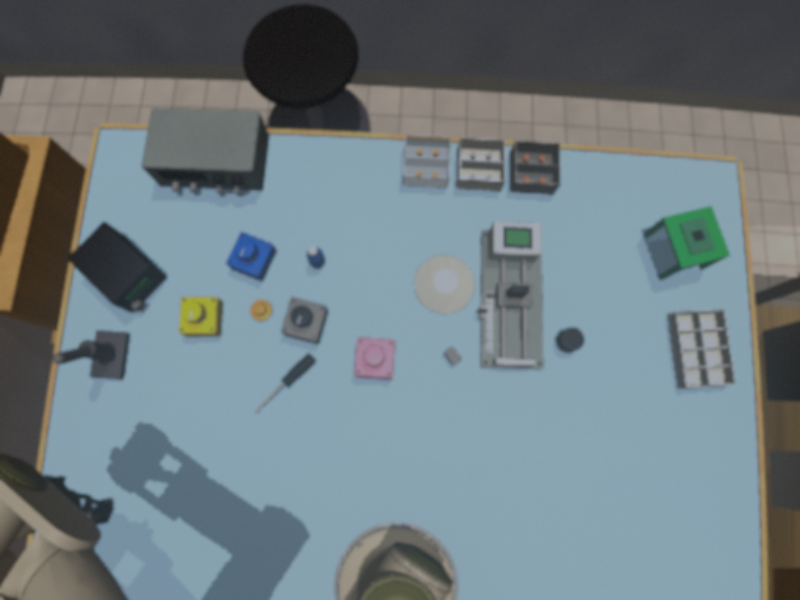

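The scene shows the grey stop box with its black head (scene 492,305; top 302,318), the pull tester (top 513,295) with its paddle (517,291) and the mark clip (482,311). The screwdriver, bottle and flange are near the box. Next I'll measure.

```bash
cat > h.py <<'E'
import numpy as np,cv2
from scipy.spatial.transform import Rotation as R
def dist(s): return np.array([float(s["k1"]),0,0,0])
def Rm(s): return R.from_quat(np.roll(s["attitude"],-1)).as_matrix()
def rays(s,uv):
    n=cv2.undistortPoints(np.asarray(uv,float).reshape(-1,1,2),s["intrinsics"],dist(s)).reshape(-1,2)
    return np.c_[n,np.ones(len(n))]@Rm(s).T
def plane(s,uv,z):
    d=rays(s,uv); o=s["origin"]; return o+d*((z-o[2])/d[:,2])[:,None]
def cloud(s):
    h,w=s["z_map"].shape; u,v=np.meshgrid(np.arange(w),np.arange(h))
    P=s["origin"]+rays(s,np.c_[u.ravel(),v.ravel()])*s["z_map"].reshape(-1,1)
    return P.reshape(h,w,3)
def proj(s,P):
    M=Rm(s).T; return cv2.projectPoints(np.asarray(P,float).reshape(-1,3),cv2.Rodrigues(M)[0],-M@s["origin"],s["intrinsics"],dist(s))[0].reshape(-1,2)
E
python3 - <<'E'
from h import *
for n in("scene","top"):
    s=dict(np.load(f"{n}0.npz")); C=cloud(s); img=s["image"]
    Z=C[...,2]
    # table height check
    print(n,"table",np.median(Z[(abs(C[...,0]-.3)<.05)&(abs(C[...,1])<.03)]))
    c=plane(s,np.array([[492,305]] if n=="scene" else [[302,318]])/1.5625,.09)[0]; print("head guess",c)
    near=np.hypot(C[...,0]-c[0],C[...,1]-c[1])<.07
    for lo,hi in((.08,.1),(.04,.056)):
        m=near&(Z>lo)&(Z<hi); p=C[m]
        (cc,wh,a)=cv2.minAreaRect(p[:,:2].astype(np.float32))
        print(lo,m.sum(),"mean",p.mean(0),"minrect",cc,wh,a)
    c=plane(s,np.array([[237,297]] if n=="scene" else [[517,291]])/1.5625,.09)[0]; print("paddle guess",c)
    near=np.hypot(C[...,0]-c[0],C[...,1]-c[1])<.05
    m=near&(Z>.08)&(Z<.1); p=C[m]; print("paddle",m.sum(),p.mean(0),cv2.minAreaRect(p[:,:2].astype(np.float32)))
    near=np.hypot(C[...,0]-c[0],C[...,1]-c[1])<.2
    m=near&(Z>.062)&(Z<.08)&(C[...,0]>c[0]+.05); p=C[m]; print("housing",m.sum(),p.mean(0),cv2.minAreaRect(p[:,:2].astype(np.float32)))
    near=np.hypot(C[...,0]-c[0],C[...,1]-c[1])<.22
    m=near&(Z>.036)&(Z<.048)&(C[...,0]<c[0]-.1); p=C[m]; print("bracket",m.sum(),p.mean(0) if len(p) else'', cv2.minAreaRect(p[:,:2].astype(np.float32)) if len(p) else '')
    x0,y0,x1,y1=(100,140,200,260) if n=="scene" else (295,135,360,245)
    cv2.imwrite(f"pics/{n}_t.png",cv2.resize(img[y0:y1,x0:x1,::-1],None,fx=5,fy=5,interpolation=cv2.INTER_CUBIC))
s=dict(np.load("scene0.npz"))
cv2.imwrite("pics/st.png",np.hstack([cv2.resize(s["image"][140:240,120:200,::-1],(480,600),interpolation=cv2.INTER_CUBIC),cv2.resize(dict(np.load("top0.npz"))["image"][140:240,300:350,::-1],(300,600),interpolation=cv2.INTER_CUBIC)]))
E
```

```text
scene table -0.0007347417996900196
head guess [0.53250071 0.21442227 0.09      ]
0.08 183 mean [0.51943907 0.21748668 0.08803141] minrect (0.5173805952072144, 0.21806924045085907) (0.03933635726571083, 0.04006305709481239) 55.81171417236328
0.04 529 mean [0.52794587 0.21664764 0.04843026] minrect (0.5170137286186218, 0.21753522753715515) (0.0779571533203125, 0.08027888089418411) 78.5507583618164
paddle guess [ 0.60380453 -0.20411669  0.09      ]
paddle 97 [ 0.59578565 -0.2128607   0.08866004] ((0.5939188599586487, -0.21442483365535736), (0.017212817445397377, 0.036365050822496414), 0.7447863817214966)
housing 1030 [ 0.70819272 -0.21042555  0.07264025] ((0.7048569917678833, -0.21295353770256042), (0.07068705558776855, 0.10094571113586426), 0.9905743598937988)
bracket 183 [ 0.47105466 -0.26374145  0.04066838] ((0.4710870385169983, -0.269265353679657), (0.03393334522843361, 0.18840457499027252), 17.028831481933594)
top table 1.2268491492575
head guess [0.50718589 0.21308523 0.09      ]
0.08 128 mean [0.5124028  0.21673009 0.08873841] minrect (0.5126044154167175, 0.2180284559726715) (0.03728143125772476, 0.038203220814466476) 1.5418274402618408
0.04 410 mean [0.51058217 0.21513886 0.04882738] minrect (0.5134627819061279, 0.21736976504325867) (0.07626610994338989, 0.07489769160747528) 78.29617309570312
paddle guess [ 0.58518143 -0.20889733  0.09      ]
paddle 65 [ 0.58863747 -0.21401014  0.08959074] ((0.5884332656860352, -0.21361064910888672), (0.01482666190713644, 0.03637491911649704), 2.3814074993133545)
housing 674 [ 0.70099885 -0.21057456  0.07141029] ((0.7020828127861023, -0.21184225380420685), (0.07058139890432358, 0.10216352343559265), 0.5808385014533997)
bracket 106 [ 0.45479622 -0.22556057  0.04117996] ((0.4611261487007141, -0.26263150572776794), (0.02319800853729248, 0.17520703375339508), 11.42879581451416)
```

View pics/st.png

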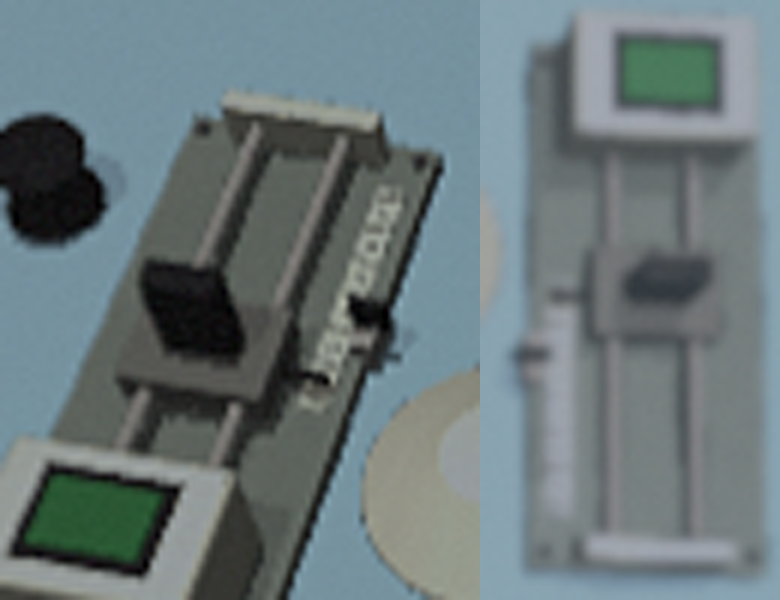

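The two views agree to a few mm: head about (0.515, 0.218), top at z 0.089. Paddle about (0.591, -0.214), tester yaw about 0.015. In the crop the pointer is at (565,295) and the fin at (535,353). I'll start moving now.

>>> {"fn": "jog_arm", "kwargs": {"steps": [[-1, 0.08, -0.07, 0, 0, 0, 0], [-1, 0.16, -0.14, 0, 0, 0, 0], [-1, 0.24, -0.21, 0, 0, 0, 0], [-1, 0.31, -0.27, 0, 0, 0, 0], [-1, 0.39, -0.34, 0, 0, 0, 0], [-1, 0.46, -0.41, 0, 0, 0, 0], [-1, 0.54, -0.48, 0, 0, 0, 0], [-1, 0.62, -0.55, -0.04, 0, 0, 0], [-1, 0.694, -0.611, -0.1, 0, 0, 0], [-1, 0.694, -0.611, -0.18, 0, 0, 0]], "newtons": 25}}

```text
t: 1.1
tcp_pos: [0.5175, 0.217, 0.1582]
orientation: [0.003, 0.156, 0.988, 0.001]
ft_force: [1.0, 0.4, -0.5]
width: -0.0001
grip_force: 0.0
```

>>> {"fn": "jog_arm", "kwargs": {"steps": [[-1, 0, 0, 0, 0, 0, 0], [-1, 0, 0, 0, 0, 0, 0], [-1, 0, 0, 0, 0, 0, 0]]}}

```text
t: 1.4
tcp_pos: [0.5136, 0.2205, 0.1592]
orientation: [0.001, 0.154, 0.988, 0.001]
ft_force: [-0.5, 0.3, 1.1]
width: -0.0002
grip_force: 0.0
```

```bash
python3 - <<'E'
from h import *
yaw=.015
A=np.array([[np.cos(yaw),np.sin(yaw)],[-np.sin(yaw),np.cos(yaw)]])
from plant import readout
print(readout.observe()["tcp_pos"],readout.observe()["orientation"])
for n,c in(("scene",(.594,-.2144)),("top",(.5885,-.2136))):
    s=dict(np.load(f"{n}0.npz")); C=cloud(s); Z=C[...,2]; g=s["image"].max(2)
    T=(C[...,:2]-c)@A.T*1000
    m=(T[...,0]>-75)&(T[...,0]<15)&(T[...,1]>38)&(T[...,1]<85)&(Z>.005)&(Z<.06)&(g<90)
    for v,u in np.argwhere(m): print(n[0],u,v,g[v,u],T[v,u].round(1),round(Z[v,u]*1000,1))
    # predicted plane coords for pointer
E
```

```text
[0.51360041 0.22047131 0.15918196] [1.22382667e-03 1.54140016e-01 9.88048110e-01 5.39219424e-04]
s 185 186 82 [-72.4  63. ] 9.3
s 185 187 44 [-66.7  65.3] 12.8
s 185 188 27 [-67.8  63.9] 5.9
s 178 189 46 [-58.2  46.3] 9.5
s 179 189 69 [-57.2  50.1] 11.9
s 181 189 72 [-58.4  55.7] 11.7
s 182 189 83 [-56.8  59.7] 15.1
s 184 189 72 [-61.1  63.6] 10.1
s 178 190 35 [-35.2  58.9] 40.2
s 179 190 16 [-35.4  61.8] 40.7
s 180 190 22 [-36.4  64.2] 39.9
s 181 190 40 [-37.   66.9] 39.8
s 182 190 35 [-37.8  69.5] 39.5
s 183 190 52 [-38.4  72.2] 39.4
s 184 190 31 [-58.8  64. ] 8.5
s 178 191 23 [-34.7  58.3] 35.9
s 179 191 10 [-33.3  62.1] 38.9
s 180 191 19 [-32.8  65.4] 40.6
s 181 191 24 [-33.8  67.9] 39.8
s 182 191 19 [-36.8  69.2] 35.9
s 183 191 19 [-36.2  72.6] 37.6
s 178 192 61 [-33.4  58.1] 32.7
s 179 192 9 [-34.4  60.6] 32.0
s 180 192 12 [-31.7  65.2] 37.2
s 181 192 17 [-33.3  67.3] 35.5
s 182 192 12 [-34.2  69.9] 34.9
s 183 192 8 [-34.9  72.5] 34.7
s 184 192 5 [-35.6  75.1] 34.4
s 179 193 24 [-34.1  59.9] 27.4
s 180 193 5 [-34.  63.] 28.3
s 181 193 13 [-33.6  66.3] 29.9
s 182 193 18 [-33.1  
[... 1597 characters left out ...]
  64.6] 12.1
s 180 203 30 [-15.6  65. ] 5.3
s 169 204 40 [-2.5 38.2] 12.1
s 170 204 72 [-2.8 41.1] 12.5
s 172 204 74 [ 0.8 49.6] 20.7
s 173 204 71 [ 1.  52.7] 21.8
s 174 204 64 [ 2.  56.4] 24.4
s 179 204 33 [-9.5 64.6] 9.3
s 169 205 75 [ 2.1 40.2] 14.6
s 171 205 87 [ 0.7 45.4] 14.1
s 172 205 84 [-1.4 47.1] 11.3
s 175 205 88 [-1.9 56. ] 13.2
s 178 205 85 [-4.1 63.9] 12.1
s 179 205 30 [-7.5 64.9] 7.3
s 178 206 52 [-2.6 63.9] 9.3
s 178 207 31 [ 1.  65.2] 10.1
s 177 208 81 [ 6.  64.2] 12.4
s 178 208 27 [ 3.8 65.9] 9.4
s 177 209 46 [ 6.6 63.7] 8.0
s 177 210 30 [ 9.6 64.6] 7.7
s 176 211 71 [14.1 63.4] 9.3
t 316 189 89 [ 1.6 39.7] 22.2
t 307 199 87 [-37.5  72.3] 44.2
t 308 199 88 [-36.5  68.4] 39.9
```

>>> {"fn": "jog_arm", "kwargs": {"steps": [[-1, 0.002, -0.004, -0.04, 0, 0, 0], [-1, 0.002, -0.004, -0.08, 0, 0, 0], [-1, 0.002, -0.004, -0.1, 0, 0, 0], [-1, 0.002, -0.004, -0.108, 0, 0, 0], [-1, 0.002, -0.004, -0.114, 0, 0, 0], [-1, 0.002, -0.004, -0.12, 0, 0, 0], [-1, 0.002, -0.004, -0.124, 0, 0, 0], [-1, 0.002, -0.004, -0.128, 0, 0, 0], [-1, 0.002, -0.004, -0.13, 0, 0, 0], [-1, 0.002, -0.004, -0.13, 0, 0, 0]]}}

```text
t: 2.4
tcp_pos: [0.515, 0.2178, 0.0931]
orientation: [0.001, 0.155, 0.988, 0.001]
ft_force: [-0.9, 2.9, 6.5]
width: -0.0002
grip_force: 3.2
```

>>> {"fn": "jog_arm", "kwargs": {"steps": [[-1, 0, 0, -0.003, 0, 0, 0], [-1, 0, 0, -0.003, 0, 0, 0]]}}

```text
t: 2.6
tcp_pos: [0.5152, 0.2179, 0.0928]
orientation: [0.001, 0.155, 0.988, 0.001]
ft_force: [-4.5, 2.3, 17.4]
width: 0.0003
grip_force: 8.5
```

>>> {"fn": "jog_arm", "kwargs": {"steps": [[-1, 0, 0, -0.003, 0, 0, 0], [-1, 0, 0, -0.003, 0, 0, 0]]}}

```text
t: 2.8
tcp_pos: [0.5153, 0.2179, 0.0926]
orientation: [0.002, 0.155, 0.988, 0.001]
ft_force: [-7.1, -0.1, 27.6]
width: 0.0001
grip_force: 14.0
```

It's fully down: 28 N with no further travel. Next I'll lift and open.

>>> {"fn": "jog_arm", "kwargs": {"steps": [[-1, 0, 0, 0.02, 0, 0, 0], [-1, 0, 0, 0.05, 0, 0, 0], [1, 0, 0, 0.1, 0, 0, 0], [1, 0, 0, 0.1, 0, 0, 0], [1, 0, 0, 0.1, 0, 0, 0], [1, 0, 0, 0.1, 0, 0, 0], [1, 0, 0, 0.1, 0, 0, 0], [1, 0, 0, 0.1, 0, 0, 0]]}}

```text
t: 3.6
tcp_pos: [0.5145, 0.2173, 0.1386]
orientation: [-0.001, 0.155, 0.988, -0.0]
ft_force: [0.1, -0.2, 1.0]
width: 0.0849
grip_force: 0.0
```

```bash
python3 - <<'E'
from plant import cams,readout
from h import *
print(readout.observe()["width"],readout.observe()["tcp_pos"])
s=cams.snapshot("scene"); C=cloud(s)
m=(np.hypot(C[...,0]-.515,C[...,1]-.218)<.022)&(C[...,2]>.07)&(C[...,2]<.095)
print(np.percentile(C[m][:,2],[50,80,95]),m.sum())
cv2.imwrite("pics/s1.png",cv2.resize(s["image"][150:250,270:370,::-1],(600,600),interpolation=cv2.INTER_CUBIC))
E
```

```text
0.08488545386901122 [0.51446731 0.21732876 0.13861365]
[0.08858928 0.08976805 0.09099491] 197
```

View pics/s1.png

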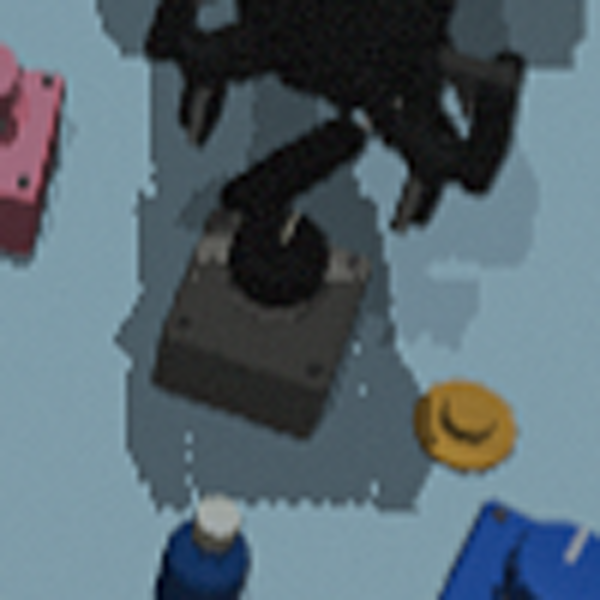

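The head is back up (top at z 0.090). Its white line, at crop (290,228), points towards the robot. Next I'll descend and grip it.

>>> {"fn": "jog_arm", "kwargs": {"steps": [[1, 0.001, 0.001, -0.04, 0, 0, 0], [1, 0.001, 0.001, -0.09, 0, 0, 0], [1, 0.001, 0.001, -0.12, 0, 0, 0], [1, 0.001, 0.001, -0.13, 0, 0, 0], [-1, 0.001, 0.001, -0.13, 0, 0, 0], [-1, 0.001, 0.001, -0.13, 0, 0, 0], [-1, 0.001, 0.001, -0.13, 0, 0, 0], [-1, 0.001, 0.001, -0.13, 0, 0, 0], [-1, 0.001, 0.001, -0.13, 0, 0, 0], [-1, 0.001, 0.001, -0.13, 0, 0, 0]], "newtons": 25}}

```text
t: 4.65
tcp_pos: [0.5152, 0.217, 0.0751]
orientation: [0.0, 0.155, 0.988, -0.001]
ft_force: [-2.1, -6.2, 3.1]
width: 0.0412
grip_force: 28.0
```

>>> {"fn": "jog_arm", "kwargs": {"steps": [[-1, 0, -0.002, 0, 0, 0, -0.1], [-1, 0, -0.002, 0, 0, 0, -0.2], [-1, 0, -0.002, 0, 0, 0, -0.3], [-1, 0, -0.002, 0, 0, 0, -0.4], [-1, 0, -0.002, 0, 0, 0, -0.5], [-1, 0, -0.002, 0, 0, 0, -0.6], [-1, 0, -0.002, 0, 0, 0, -0.7], [-1, 0, -0.002, 0, 0, 0, -0.8], [-1, 0, -0.002, 0, 0, 0, -0.9], [-1, 0, -0.002, 0, 0, 0, -1]]}}

```text
t: 5.65
tcp_pos: [0.5149, 0.2162, 0.075]
orientation: [0.0, 0.522, 0.853, -0.001]
ft_force: [-3.4, -5.2, 2.2]
width: 0.0412
grip_force: 27.9
```

>>> {"fn": "jog_arm", "kwargs": {"steps": [[-1, 0, 0, 0, 0, 0, -0.1], [-1, 0, 0, 0, 0, 0, -0.2], [-1, 0, 0, 0, 0, 0, -0.3], [-1, 0, 0, 0, 0, 0, -0.38], [-1, 0, 0, 0, 0, 0, -0.44], [-1, 0, 0, 0, 0, 0, -0.44]]}}

```text
t: 6.25
tcp_pos: [0.5145, 0.216, 0.0748]
orientation: [0.0, 0.66, 0.751, -0.001]
ft_force: [-4.3, -7.0, 2.6]
width: 0.0412
grip_force: 27.9
```

```bash
python3 - <<'E'
from plant import readout
o=readout.observe();print(o["wrist_torque"],o["orientation"],o["joint_positions"])
E
```

```text
[-0.9237164   0.43496529 -0.01423596] [ 1.69856441e-04  6.60478925e-01  7.50843837e-01 -1.04563226e-03] [ 0.18607621  0.57008606  1.50979816 -0.0017797   1.06314784  0.05906   ]
```

>>> {"fn": "jog_arm", "kwargs": {"steps": [[-1, 0, -0.001, 0, 0, 0, -0.06], [-1, 0, -0.001, 0, 0, 0, -0.12], [-1, 0, -0.001, 0, 0, 0, -0.16], [-1, 0, -0.001, 0, 0, 0, -0.2], [-1, 0, -0.001, 0, 0, 0, -0.22], [-1, 0, -0.001, 0, 0, 0, -0.24], [-1, 0, -0.001, 0, 0, 0, -0.24]]}}

```text
t: 6.95
tcp_pos: [0.5143, 0.2157, 0.0748]
orientation: [0.0, 0.727, 0.687, -0.001]
ft_force: [-5.5, -4.9, 2.6]
width: 0.041
grip_force: 27.9
```

```bash
python3 - <<'E'
from plant import readout
o=readout.observe();print(o["wrist_torque"],o["orientation"],o["ft_force"])
E
```

```text
[-0.85095096  0.55935751  0.94234218] [ 3.21149174e-04  7.27099451e-01  6.86530808e-01 -1.31732708e-03] [-5.45407168 -4.91753056  2.57213265]
```

>>> {"fn": "jog_arm", "kwargs": {"steps": [[-1, 0, 0, 0, 0, 0, -0.04], [-1, 0, 0, 0, 0, 0, -0.08], [-1, 0, 0, 0, 0, 0, -0.12], [-1, 0, 0, 0, 0, 0, -0.15], [-1, 0, 0, 0, 0, 0, -0.15]]}}

```text
t: 7.45
tcp_pos: [0.5141, 0.2162, 0.0747]
orientation: [-0.0, 0.766, 0.642, -0.001]
ft_force: [-6.0, -2.3, 3.0]
width: 0.0411
grip_force: 27.7
```

```bash
python3 - <<'E'
from plant import readout
o=readout.observe();print(o["wrist_torque"],o["orientation"],o["ft_force"])
E
```

```text
[-0.23599989  0.8324751   0.84589139] [-1.52514563e-04  7.66421340e-01  6.42337246e-01 -1.08123976e-03] [-6.04693677 -2.27735747  2.96615798]
```

The end stop shows clearly: torque jumped from 0 to 0.94 N m, then the pads slipped. I'll release, rise and check.

>>> {"fn": "jog_arm", "kwargs": {"steps": [[1, 0, 0, 0, 0, 0, 0], [1, 0, 0, 0, 0, 0, 0], [1, 0, 0, 0, 0, 0, 0], [1, 0, 0, 0, 0, 0, 0], [1, 0, 0, 0.05, 0, 0, 0], [1, 0, 0, 0.1, 0, 0, 0], [1, 0, 0, 0.2, 0, 0, 0], [1, 0, -0.08, 0.28, 0, 0, 0.05], [1, 0, -0.16, 0.28, 0, 0, 0.1], [1, 0, -0.24, 0.28, 0, 0, 0.16]]}}

```text
t: 8.45
tcp_pos: [0.5155, 0.0951, 0.216]
orientation: [0.001, 0.724, 0.69, 0.001]
ft_force: [0.5, -0.2, -0.9]
width: 0.0854
grip_force: 0.0
```

```bash
python3 - <<'E'
from plant import cams,readout
from h import *
s=cams.snapshot("scene"); t=cams.snapshot("top")
cv2.imwrite("pics/s2.png",cv2.resize(s["image"][150:250,270:370,::-1],(600,600),interpolation=cv2.INTER_CUBIC))
np.savez("scene2.npz",**s)
for n,z in(("scene0.npz",0),("scene2.npz",0)):
    q=dict(np.load(n)); C=cloud(q); g=q["image"].min(2)
    m=(np.hypot(C[...,0]-.5165,C[...,1]-.218)<.019)&(C[...,2]>.08)&(g>70)
    uv=np.argwhere(m)[:,::-1]; P=plane(q,uv,.0905)
    m2=(np.hypot(C[...,0]-.5165,C[...,1]-.218)<.03)&(C[...,2]>.085)
    c=C[m2].mean(0); d=P.mean(0)-c; print(len(uv),P.mean(0),c,np.degrees(np.arctan2(d[1],d[0])))
    d=P-P.mean(0); w,v=np.linalg.eigh((d[:,:2].T@d[:,:2])); print(np.degrees(np.arctan2(v[1,1],v[0,1])))
o=readout.observe();print(o["tcp_pos"],o["orientation"],o["ft_force"])
E
```

```text
6 [0.50624846 0.21949678 0.0905    ] [0.51804711 0.21751805 0.08874983] 170.4796316453369
162.569712958732
12 [0.51445261 0.22726902 0.0905    ] [0.51776605 0.21761402 0.08878018] 108.94144282289285
91.09246277681406
[0.51542787 0.09277633 0.21468099] [ 6.28766892e-04  7.26270881e-01  6.87408330e-01 -1.04057272e-05] [ 0.16281056  1.40697256 -0.97027207]
```

View pics/s2.png

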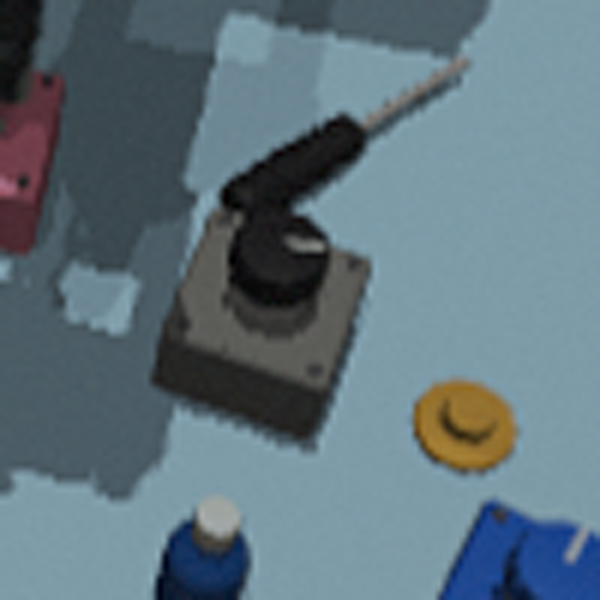

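The line turned about 71° (to crop 305,240), pointing to +y, which fits the 1.3 stop. The bystanders are untouched. Next, the paddle.

>>> {"fn": "jog_arm", "kwargs": {"steps": [[1, 0.02, -0.08, 0, 0, 0, 0.01], [1, 0.04, -0.16, 0, 0, 0, 0.02], [1, 0.06, -0.24, 0, 0, 0, 0.04], [1, 0.08, -0.32, 0, 0, 0, 0.05], [1, 0.1, -0.4, 0, 0, 0, 0.06], [1, 0.12, -0.48, 0, 0, 0, 0.08], [1, 0.14, -0.56, 0, 0, 0, 0.085], [1, 0.15, -0.613, -0.04, 0, 0, 0.085], [1, 0.15, -0.613, -0.12, 0, 0, 0.085], [1, 0.15, -0.613, -0.16, 0, 0, 0.085]]}}

```text
t: 9.55
tcp_pos: [0.5894, -0.2099, 0.1308]
orientation: [-0.002, 0.702, 0.712, -0.0]
ft_force: [-0.8, 0.7, -0.7]
width: 0.0852
grip_force: 0.0
```

>>> {"fn": "jog_arm", "kwargs": {"steps": [[1, 0, 0, 0, 0, 0, 0], [1, 0, 0, 0, 0, 0, 0]]}}

```text
t: 9.75
tcp_pos: [0.5907, -0.2098, 0.135]
orientation: [0.0, 0.702, 0.713, 0.0]
ft_force: [0.7, 0.3, 0.7]
width: 0.0854
grip_force: 0.0
```

>>> {"fn": "jog_arm", "kwargs": {"steps": [[1, 0, -0.008, -0.05, 0, 0, 0], [1, 0, -0.008, -0.1, 0, 0, 0], [1, 0, -0.008, -0.13, 0, 0, 0], [1, 0, -0.008, -0.141, 0, 0, 0], [1, 0, -0.008, -0.141, 0, 0, 0], [-1, 0, -0.008, -0.141, 0, 0, 0], [-1, 0, -0.008, -0.141, 0, 0, 0], [-1, 0, -0.008, -0.141, 0, 0, 0], [-1, 0, -0.008, -0.141, 0, 0, 0], [-1, 0, -0.008, -0.141, 0, 0, 0]], "newtons": 60}}

```text
t: 10.75
tcp_pos: [0.5907, -0.2142, 0.0642]
orientation: [0.001, 0.702, 0.712, 0.0]
ft_force: [4.4, 1.8, -3.1]
width: 0.0154
grip_force: 58.4
```

>>> {"fn": "jog_arm", "kwargs": {"steps": [[-1, 0, 0, 0, 0, 0, 0], [-1, 0, 0, 0, 0, 0, 0], [-1, 0, 0, 0, 0, 0, 0]]}}

```text
t: 11.05
tcp_pos: [0.5908, -0.2142, 0.0642]
orientation: [0.001, 0.702, 0.713, 0.0]
ft_force: [4.3, 2.0, 2.9]
width: 0.0154
grip_force: 59.3
```

Gripped at 15.4 mm opening. I'll draw out 30 mm, then measure.

>>> {"fn": "jog_arm", "kwargs": {"steps": [[-1, -0.01, 0, 0, 0, 0, 0], [-1, -0.02, 0, 0, 0, 0, 0], [-1, -0.03, 0, 0, 0, 0, 0], [-1, -0.04, -0.001, 0, 0, 0, 0], [-1, -0.05, -0.001, 0, 0, 0, 0], [-1, -0.06, -0.001, 0, 0, 0, 0], [-1, -0.06, -0.001, 0, 0, 0, 0], [-1, -0.06, -0.001, 0, 0, 0, 0]]}}

```text
t: 11.85
tcp_pos: [0.5612, -0.2147, 0.0642]
orientation: [0.001, 0.702, 0.712, 0.001]
ft_force: [9.0, 1.6, 1.8]
width: 0.0149
grip_force: 59.0
```

```bash
cat > meas.py <<'E'
from plant import cams,readout
from h import *
import sys
o=readout.observe();print(o["tcp_pos"],o["ft_force"])
crops=[]
for n,c0 in(("scene",(.594,-.2144)),("top",(.5885,-.2136))):
    s=cams.snapshot(n); np.savez(f"{n}{sys.argv[1]}.npz",**s)
    yaw=.015; A=np.array([[np.cos(yaw),np.sin(yaw)],[-np.sin(yaw),np.cos(yaw)]])
    # rectified views of planes z=24mm and z=40mm in tester frame, 0.25 mm/px
    for z in(.024,.04):
        x=np.arange(-75,16,.5); y=np.arange(35,85,.5)   # mm
        X,Y=np.meshgrid(x,y); W=np.stack([X,Y],-1).reshape(-1,2)/1000@A+np.array(c0)
        uv=proj(s,np.c_[W,np.full(len(W),z)]).astype(np.float32).reshape(*X.shape,2)
        r=cv2.remap(s["image"],uv[...,0],uv[...,1],cv2.INTER_LINEAR); crops.append(cv2.resize(r[...,::-1],None,fx=2,fy=2))
        g=r.min(2).astype(float)
        for nm,(a,b) in dict(pointer=(48,55),fin=(59.5,64),fin2=(64,69)).items():
            p=g[(y>=a)&(y<=b)].mean(0); i=np.argmin(np.where((x>-65)&(x<10),p,999)); 
            w=np.clip(np.median(p)-p,0,None); k=abs(x-x[i])<6; print(n,z,nm,round(p[i]),round((w*x)[k].sum()/w[k].sum(),1))
cv2.imwrite(f"pics/m{sys.argv[1]}.png",np.vstack([np.hstack(crops[:2]),np.hstack(crops[2:])]))
E
python3 meas.py 3
```

```text
[ 0.56122593 -0.21470967  0.06423898] [9.04782448 1.59836696 1.78687129]
scene 0.024 pointer 30 -30.9
scene 0.024 fin 10 -40.2
scene 0.024 fin2 11 -39.7
scene 0.04 pointer 24 -21.4
scene 0.04 fin 18 -33.6
scene 0.04 fin2 11 -30.3
top 0.024 pointer 75 -39.5
top 0.024 fin 69 -43.9
top 0.024 fin2 71 -46.1
top 0.04 pointer 76 -39.7
top 0.04 fin 70 -46.4
top 0.04 fin2 70 -47.0
```

View pics/m3.png

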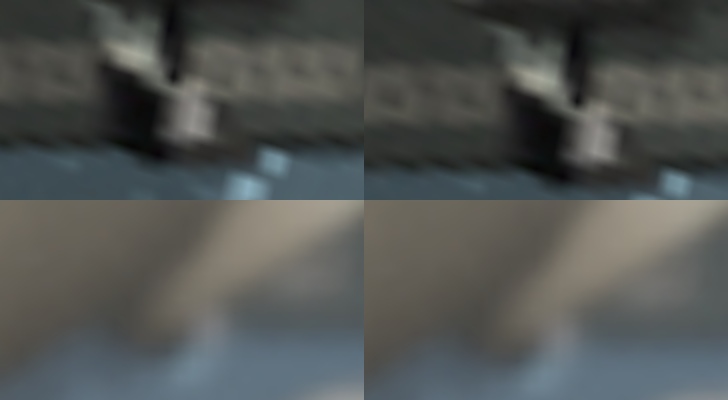

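The scene view (upper row) shows the pointer at x ≈ -31 mm (crop 174,50) and the fin just beyond it, around (135,110). The arm blocks the top view. I'll get edge profiles for a finer value.

```bash
cat > prof.py <<'E'
from plant import cams
from h import *
ims=[cams.snapshot("scene") for _ in range(6)]
s=ims[0]; s["image"]=np.mean([i["image"] for i in ims],0)
yaw=.015; A=np.array([[np.cos(yaw),np.sin(yaw)],[-np.sin(yaw),np.cos(yaw)]])
x=np.arange(-60,11,1.)
def prof(s,c0,z,a,b):
    y=np.arange(a,b,.5); X,Y=np.meshgrid(x,y)
    W=np.stack([X,Y],-1).reshape(-1,2)/1000@A+np.array(c0)
    uv=proj(s,np.c_[W,np.full(len(W),z)]).astype(np.float32).reshape(*X.shape,2)
    return cv2.remap(s["image"].astype(np.float32).mean(2),uv[...,0],uv[...,1],cv2.INTER_CUBIC).mean(0).round().astype(int)
t0=dict(np.load("top0.npz")); s0=dict(np.load("scene0.npz"))
print("x",x[0],x[-1])
for nm,q,c0 in(("now",s,(.594,-.2144)),("s0",s0,(.594,-.2144)),("t0",t0,(.5885,-.2136))):
    for l,z,a,b in(("ptr",.024,46,55),("fin40",.04,60,68),("fin24",.024,60,68)): print(nm,l,prof(q,c0,z,a,b).tolist())
E
python3 prof.py
```

```text
x -60.0 10.0
now ptr [70, 71, 75, 78, 79, 79, 76, 72, 65, 59, 54, 53, 61, 73, 87, 98, 107, 113, 119, 126, 132, 136, 135, 129, 116, 95, 64, 38, 24, 24, 35, 49, 61, 72, 80, 86, 91, 93, 93, 93, 93, 94, 94, 96, 97, 97, 94, 89, 85, 84, 85, 90, 95, 98, 99, 97, 93, 89, 87, 86, 87, 91, 95, 98, 98, 96, 93, 89, 87, 86, 86]
now fin40 [67, 65, 64, 63, 65, 68, 71, 73, 73, 72, 70, 68, 68, 68, 69, 71, 72, 70, 66, 61, 54, 44, 36, 29, 23, 20, 18, 15, 14, 16, 20, 27, 34, 43, 54, 64, 68, 70, 74, 84, 100, 118, 128, 131, 127, 119, 107, 93, 83, 79, 78, 79, 82, 87, 91, 92, 90, 87, 83, 82, 81, 82, 85, 89, 91, 92, 92, 90, 89, 88, 87]
now fin24 [52, 52, 52, 52, 53, 53, 52, 51, 49, 46, 42, 39, 34, 29, 26, 23, 21, 18, 16, 14, 11, 8, 7, 13, 22, 32, 47, 65, 82, 98, 116, 131, 140, 144, 143, 136, 122, 101, 80, 61, 49, 46, 52, 58, 62, 63, 64, 64, 64, 64, 64, 65, 65, 66, 66, 66, 66, 65, 65, 66, 66, 66, 65, 65, 65, 65, 65, 66, 66, 67, 66]
s0 ptr [131, 133, 140, 146, 149, 149, 145, 138, 125, 113, 101, 92, 91, 98, 106, 110, 112, 112, 113, 116, 121, 127, 134, 143, 149, 150, 145, 137, 128, 121, 120, 123, 130, 139, 147, 15
[... 1188 characters left out ...]
7, 126, 126, 125, 124, 123, 123, 124, 125, 127, 130, 134, 137, 139, 141, 141, 138, 133, 128, 121, 111, 103, 95, 90, 88, 90, 96, 104, 113, 123, 132, 138, 141, 144, 145, 144, 141, 139, 136, 133, 131, 130, 130, 129, 130, 130, 130, 130, 130, 129, 128, 126, 125, 124, 123, 123, 122, 122, 122, 122, 122, 122, 122, 122, 122, 122, 122, 122, 121, 121]
t0 fin24 [122, 122, 122, 122, 122, 121, 120, 118, 117, 115, 114, 115, 116, 118, 122, 126, 130, 133, 134, 135, 132, 128, 123, 116, 106, 97, 90, 85, 83, 84, 89, 97, 106, 116, 126, 132, 136, 140, 142, 141, 139, 137, 135, 132, 130, 129, 128, 127, 127, 127, 127, 127, 127, 126, 126, 126, 125, 125, 125, 125, 124, 124, 124, 123, 122, 121, 120, 119, 118, 118, 118]
```

The scene edges give the fin at -36.4 and the pointer at -31.4; the rest-pose top view agrees within 1 mm. About 4.9 mm remains.

>>> {"fn": "jog_arm", "kwargs": {"steps": [[-1, -0.004, 0, 0, 0, 0, 0], [-1, -0.008, 0, 0, 0, 0, 0], [-1, -0.01, 0, 0, 0, 0, 0], [-1, -0.01, 0, 0, 0, 0, 0], [-1, -0.01, 0, 0, 0, 0, 0], [-1, -0.01, 0, 0, 0, 0, 0]]}}

```text
t: 12.85
tcp_pos: [0.5565, -0.2148, 0.0642]
orientation: [0.002, 0.702, 0.712, 0.001]
ft_force: [9.6, 1.5, 2.5]
width: 0.0154
grip_force: 59.0
```

```bash
python3 prof.py | grep -E "^now|^x" ; python3 - <<'E'
from plant import cams,readout
from h import *
o=readout.observe();print(o["tcp_pos"],o["ft_force"],o["t"])
s=np.mean([cams.snapshot("scene")["image"] for _ in range(6)],0)
cv2.imwrite("pics/s4.png",np.clip(cv2.resize(s[165:215,145:205,::-1]*1.6,(720,600),interpolation=cv2.INTER_CUBIC),0,255))
E
```

```text
x -60.0 10.0
now ptr [70, 71, 74, 77, 78, 78, 78, 76, 75, 78, 82, 88, 99, 112, 123, 129, 132, 132, 125, 107, 82, 56, 36, 31, 39, 51, 61, 69, 74, 80, 84, 87, 90, 95, 100, 102, 101, 98, 95, 92, 91, 92, 94, 96, 97, 96, 93, 89, 85, 83, 85, 90, 95, 98, 98, 96, 92, 88, 86, 85, 87, 91, 95, 98, 98, 96, 92, 89, 86, 85, 86]
now fin40 [67, 65, 64, 63, 65, 68, 71, 73, 73, 72, 70, 69, 69, 69, 71, 74, 76, 74, 72, 68, 60, 50, 40, 31, 23, 19, 18, 16, 14, 12, 11, 11, 13, 21, 34, 48, 59, 69, 76, 78, 78, 79, 82, 87, 91, 94, 93, 90, 85, 82, 79, 79, 82, 87, 90, 91, 90, 87, 83, 81, 81, 81, 84, 89, 91, 92, 92, 90, 89, 88, 88]
now fin24 [56, 56, 56, 56, 56, 56, 55, 54, 52, 48, 45, 42, 38, 32, 28, 24, 20, 18, 16, 15, 12, 8, 7, 13, 21, 32, 48, 66, 82, 95, 109, 118, 121, 120, 116, 109, 97, 83, 69, 57, 49, 49, 53, 58, 61, 63, 64, 64, 64, 64, 64, 64, 65, 66, 67, 67, 66, 65, 65, 65, 65, 65, 65, 66, 66, 66, 66, 66, 66, 66, 66]
[ 0.55649328 -0.21481417  0.06421285] [8.82175604 1.58746497 2.10080893] 13.15[ WARN:0@2.867] global loadsave.cpp:1063 imwrite_ Unsupported depth image for selected encoder is fallbacked to CV_8U.
```

View pics/s4.png

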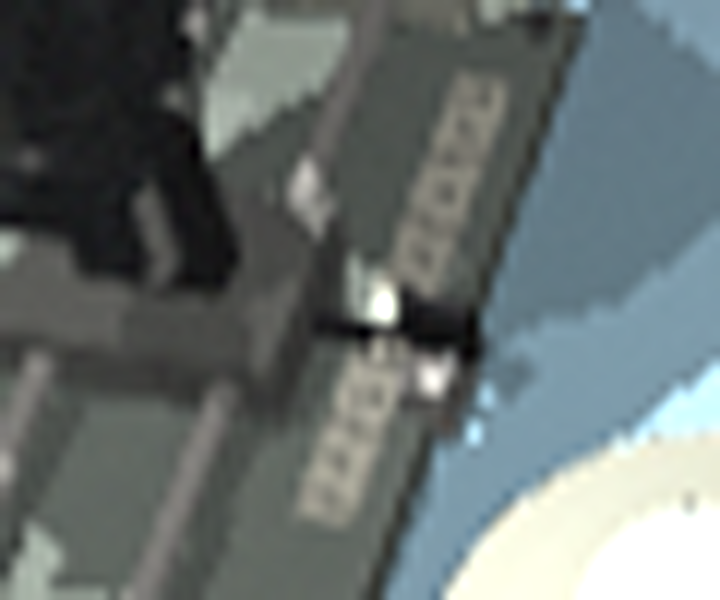

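The pointer (crop 340,325) runs straight into the fin (440,325). Edges give -36.9 against -36.4 mm, within the measuring error. Travel by the arm is 34.3 mm. I'm handing in while holding.

```bash
python3 -c "
from plant import order
print(order.job_done())"
```

```text
the job is handed in; nothing more can be done
None
```

I pressed the stop head fully down, let it come back up and turned it clockwise to its end stop, then drew the carriage out about 34.3 mm to the mark (pointer level within about 1 mm by camera) and handed the job in with the gripper still holding it.

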